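# Set a hand pump just past top dead centre and lock it

### The job

Take the upright grip on the pump's flywheel and turn the wheel slowly clockwise (seen from above) until the resistance has built up, peaked and just vanished, and let go there, a few degrees past top dead centre, where the wheel rests by itself; do not let it kick back or run on over. Then push the brass lock plunger in the middle of the wheel gently but fully home, leaving the wheel where it is and the small things around the pump undisturbed.

Things in the scene. Friction and masses are not known exactly. Their poses are not given: they have to be found in the camera images.
- pump: grey hand pump bolted to the bench: plate 100 x 130 x 12 mm, round ribbed crankcase 94 mm across, flywheel on top. Origin under the plate on the wheel axis, z up; the brass port at the back points along +x. The piston is hidden inside, its bearing different at each start and not shown outside; piston_end is a point 28 mm from the axis towards it (grip on the same bearing = top dead centre).
- wheel_hub (a point): centre of the flywheel's hub, on the vertical wheel axis, 128 mm above the bench; x points from the axis to the crank grip. The steel flywheel is 150 mm across, rim top 126 mm above the bench. Friction alone holds the wheel within 9 degrees of top dead centre: there the force needed at the grip sinks from 6.5 N (at top) to zero (9 degrees past); let go earlier it kicks back, later it runs on.
- handle (a point): middle of the upright black crank grip on the flywheel, a round grip 24 mm across, 52 mm tall, 62 mm from the wheel axis, that spins freely on its own pin. This point is 156 mm above the bench; the grip reaches from 130 to 182 mm.
- flywheel (a joint): turn of the flywheel, rad, growing clockwise from above; zero unrelated to top dead centre, which lies 65 to 155 degrees clockwise of the start. Friction is a steady 0.4 N m (6.5 N at the grip). From 40 degrees before top dead centre compression adds to it, most at 25 degrees before (17 to 18 N at the grip in all), falls to nothing at top dead centre, then pushes the wheel onward.
- lock_plunger (a joint): travel of the lock plunger, m: 0 standing out, 0.007 fully home; takes about 4 N and stays where it is left
- plunger_top (a point): centre of the top face of the brass lock plunger, a 24 mm round button in the middle of the hub, on the wheel axis; 146 mm above the bench when out, 139 mm when home. It turns with the wheel.
- wax_tin: round green and white wax tin, 77 mm across, 32 mm high, loose, behind the pump; origin at the centre of its underside
- spring_clamp: small black spring clamp, 76 x 56 x 12 mm, loose, lying to the right of the pump; origin at the centre of its underside
- bottle_oil: pale oil bottle with black cap, 40 mm across, 93 mm high, loose, standing to the left; origin at the centre of its underside

How it is judged:
By the outcome, as a careful person would: the job done as asked, in the order asked, and still so for the second after the job is handed in, with the robot touching nothing.
It also fails if it takes over 66 s, if anything falls off the work surface, if the arm or the gripper's body presses on something with over 40 N, if the wrist force passes 120 N, or if a joint passes its speed limit or range.

### The arm

A 6-joint arm with a two-finger parallel gripper is mounted at the origin on a cart in front of the work surface, level with it; the furniture and walls round the work are solid. World frame = base frame: x ahead of the robot, y to its left, z up, the work surface at z = 0. Lengths are in m, angles in degrees, forces in N, time in s.
With the tool pointing down it reaches from about 0.35 to 0.875 m from the base axis. Payload 4.2 kg.
Tool frame: the origin (TCP) lies midway between the tips of the shut fingers; the grasp point (between the pads) lies 19 mm behind it; z points along the fingers, y is the line along which they close (so a half turn about z gives the same grasp; the last joint's range is limited). The gripper opens to 87 mm and grips with 3 to 60 N. Pads are 19 mm wide; open, the fingers measure 117 mm over their backs; the gripper's body (75 mm by 190 mm) begins 51 mm behind the grasp point.
Start: joints at [83.744, 22.042, 0.453, 0, -68.411, -14.817], TCP at [0.225, 0.583, 0.223] pointing down, gripper open.
Joint ranges: [-179.83, 179.83], [-69.29, 118.12], [-61.27, 80.66], [-181.25, 117.63], [-171.15, -9.14], [-177.46, 177.46]. Speed limits (degrees/s): [159.86, 159.86, 180, 180, 180, 180].

### API

Orientations are given as a 3x3 rotation matrix whose columns are the frame's x, y, z axes.
In Python, from station import r gives the robot as it stands.
- The arm moves only by the shell command python3 steer.py 'ROWS'. ROWS is a JSON list of rows, 1 to 8 of them, each an object with the fields finger_gap (the opening from 0.0 (shut) to 1.0 (fully open)), trans (a list: dx, dy, dz in shares of 0.8 m (1.0 is 0.8 m)), r (a list: a rotation vector rx, ry, rz in shares of 180 degrees (1.0 is 180 degrees)); a field left out counts as zero (the opening has to be given); each row is the pose to reach, as a shift and turn from the pose commanded when the command began, along the tool's axes at that moment; what a row does not reach only later rows make up. A row lasts 1/10 s, in which the tool goes at most 0.05 m and 8.59 degrees, less where a joint would pass 70% of its speed; a pose out of reach is approached as far as the arm can. The fingers move at their own pace and stop on an object; the grip force is fixed at half the most. Time passes only in rows, so rows that do not move let the fingers close. It prints the time, the measured TCP pose, the force, the opening and the grip force at its end. A shift or turn number past 1, either way, is cut back to 1. Input that does not fit is refused with a message, and nothing moves.
- r.sense(): the state, without advancing time (a new reading comes with each control period).
- r.capture(name): name is "side" or "top" or "wrist"; returns a dict with "pixels" (400x640x3 uint8, red, green, blue), "z_map" (400x640 float32, m along the optical axis (not along the pixel's ray), 0 where there is no reading), "K" (3x3 intrinsics, pixels), "world_from_camera" (4x4, takes a point from camera to world coordinates). Camera axes: x right, y up, looking along -z (the intrinsics and any distortion apply to the point x, -y, -z); pixel columns grow to the right and rows downward; lengths in m; the calibration is good to about 2 mm. A picture is of the moment at which its call begins.
- r.finish_job(): hands the job in; it is judged then, once.
The state is a dict: "time_s": time; "joints": joint angles; "joint_velocities": joint speeds; "effort": joint torques, N m; "tcp_pos": TCP position; "ee_rot": TCP orientation; "wrist_force": force on the tool from outside, world axes, zero at the start; "moment": the same for the moment, N m; "gripper_width": opening from 0.0 (shut) to 1.0 (fully open); "gripper_force": force on a finger pad.
Only numpy, scipy, OpenCV 4.12 (cv2) and the standard library are available. Lean on these libraries where they do the work, as an engineer would, in place of code of your own. Each camera call takes 0.05 s, during which the arm holds its last target. There are 200 camera calls.

## Working session

There is one attempt and no reset: what is moved stays moved. The work goes in short steps, Python scripts to look and compute and a shell command to move; the robot and the scene stay as the last step left them, time stands still between calls to the robot, and variables do not carry over. Pictures are saved under pics/ and viewed, at most 10 in all, crops included, and the job is handed in when it is done.

```bash
ls; mkdir -p pics
python3 - <<'E'
from station import r
import cv2,numpy as np
s=r.sense();print({k:np.round(v,3).tolist() for k,v in s.items()})
a=[r.capture(n) for n in("top","side")]
for n,c in zip(("top","side"),a):
    cv2.imwrite(f"pics/{n}0.png",c["pixels"][:,:,::-1]);print(n,c["K"].round(1).tolist(),c["world_from_camera"].round(3).tolist(), (c["z_map"]>0).mean())
E
```

```text
pics
station.py
steer.py
{'time_s': 0.0, 'joints': [83.742, 22.094, 0.381, -0.027, -68.411, -14.815], 'joint_velocities': [0.088, 0.028, 0.003, 0.0, -0.014, -0.057], 'effort': [-0.0, -39.067, 18.741, 4.22, 0.011, -0.0], 'tcp_pos': [0.225, 0.583, 0.221], 'ee_rot': [[0.933, -0.36, -0.001], [-0.36, -0.933, -0.002], [0.0, 0.002, -1.0]], 'wrist_force': [-0.079, 0.093, 0.795], 'moment': [-0.02, -0.002, -0.04], 'gripper_force': 0.0, 'gripper_width': 1.002}
top [[468.2, 0.0, 316.4], [0.0, 468.2, 198.3], [0.0, 0.0, 1.0]] [[0.018, 0.996, -0.086, 0.504], [-1.0, 0.018, -0.004, 0.229], [-0.003, 0.086, 0.996, 1.13], [0.0, 0.0, 0.0, 1.0]] 0.9960546875
side [[391.7, 0.0, 315.2], [0.0, 391.7, 201.9], [0.0, 0.0, 1.0]] [[-0.776, -0.491, 0.396, 0.969], [0.631, -0.618, 0.469, 0.694], [0.015, 0.614, 0.789, 0.899], [0.0, 0.0, 0.0, 1.0]] 0.87609375
```

View pics/top0.png

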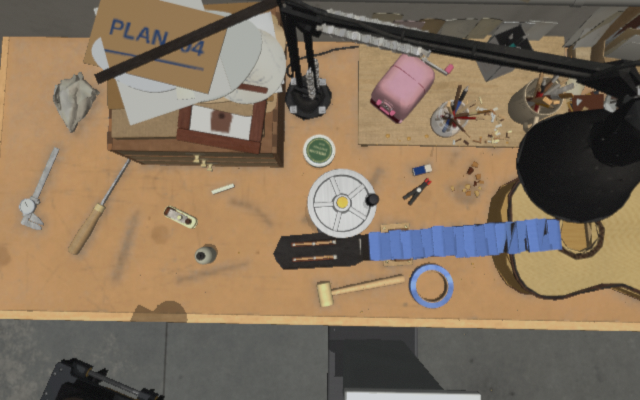

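View pics/side0.png

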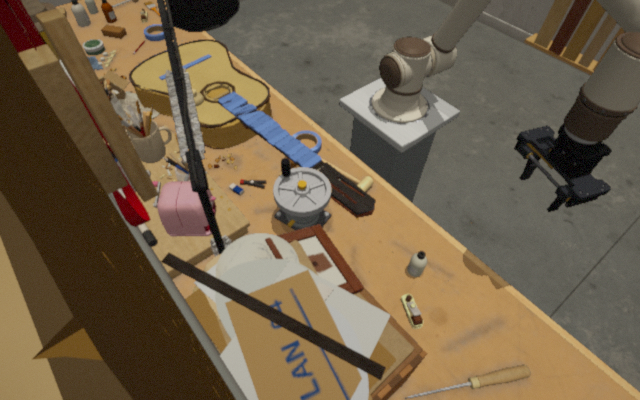

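The top view shows the pump with its brass plunger at about (342,202) and the black grip at (372,200). The wax tin is at (319,150), the clamp at (416,192) and the bottle at (206,255). The side view shows the plunger at (302,185) and the grip at (286,167).

```bash
cat > h.py <<'E'
import numpy as np,cv2
def ray(c,u,v,z):
    K,T=c["K"],c["world_from_camera"]
    d=T[:3,:3]@np.array([(u-K[0,2])/K[0,0],-(v-K[1,2])/K[1,1],-1]);o=T[:3,3]
    return o+d*(z-o[2])/d[2]
def pts(c):
    K,T=c["K"],c["world_from_camera"];v,u=np.mgrid[:400,:640];z=c["z_map"]
    P=np.stack([(u-K[0,2])/K[0,0]*z,-(v-K[1,2])/K[1,1]*z,-z],-1)
    return P@T[:3,:3].T+T[:3,3]
def blobs(m,amin=15):
    n,l,s,ce=cv2.connectedComponentsWithStats(m.astype(np.uint8))
    return [(s[i,4],ce[i].round(1),l==i) for i in range(1,n) if s[i,4]>=amin]
E
python3 - <<'E'
from station import r
from h import *
for n,box in(("top",(300,160,400,245)),("side",(265,150,340,235))):
    c=r.capture(n);P=pts(c);hsv=cv2.cvtColor(c["pixels"],cv2.COLOR_RGB2HSV)
    R=np.zeros((400,640),bool);R[box[1]:box[3],box[0]:box[2]]=1
    br=R&(hsv[...,0]>15)&(hsv[...,0]<35)&(hsv[...,1]>120)&(P[...,2]>.1)
    bk=R&(hsv[...,2]<70)&(P[...,2]>.135)&(P[...,2]<.2)
    for nm,m,z in(("brass",br,.146),("black",bk,.182),):
        for a,ce,mm in blobs(m):
            print(n,nm,a,ce,"ray",ray(c,*ce,z).round(4),"depth med",np.median(P[mm],0).round(4))
            if nm=="black":
                t=mm&(P[...,2]>.176);print("  top pix",t.sum(),P[t].mean(0).round(4),P[t].max(0).round(4),P[t].min(0).round(4))
    # rim circle
    rim=R&(P[...,2]>.118)&(P[...,2]<.131)
    (x,y),rad=cv2.minEnclosingCircle(P[rim][:,:2].astype(np.float32)*1000);print("rim",x,y,rad)
    if n=="top":
        X,Y=np.meshgrid(1,1)
        for lo,hi in((.19,.3),(.3,.5),(.5,.9)):
            q=P[(P[...,2]>lo)&(P[...,2]<hi)&(abs(P[...,1]-.17)<.3)&(P[...,0]<.75)&(P[...,0]>.25)]
            print("high",lo,len(q),q.min(0).round(2) if len(q) else"",q.max(0).round(2) if len(q) else "")
        q=P[(abs(P[...,1]-.17)<.15)&(abs(P[...,0]-.42)<.05)];print("neck max z",q[:,2].max())
E
```

```text
top brass 81 [341.7 201.7] ray [0.5824 0.1797 0.146 ] depth med [0.5819 0.1791 0.1458]
top black 113 [371.5 199.5] ray [0.5851 0.1211 0.182 ] depth med [0.586  0.1203 0.1808]
  top pix 87 [0.5864 0.1187 0.1817] [0.5967 0.1282 0.186 ] [0.5759 0.1094 0.1765]
rim 581.6649169921875 178.677001953125 74.86202239990234
high 0.19 3528 [ 0.67 -0.07  0.19] [0.75 0.47 0.26]
high 0.3 1672 [ 0.53 -0.13  0.46] [ 0.69 -0.05  0.5 ]
high 0.5 12766 [ 0.54 -0.13  0.5 ] [0.75 0.05 0.66]
neck max z 0.10908312149074528
side brass 61 [301.6 184.6] ray [0.5834 0.1822 0.146 ] depth med [0.5831 0.1824 0.1464]
side black 136 [285.7 166.9] ray [0.5974 0.1365 0.182 ] depth med [0.5895 0.1248 0.167 ]
  top pix 49 [0.5868 0.1214 0.1815] [0.597  0.1304 0.185 ] [0.5744 0.1098 0.1761]
rim 579.5756225585938 179.19940185546875 76.52439880371094
```

Careful with the scale: shifts go in shares of 0.8 m and turns go in shares of 180 degrees. That gives: 0.32 m / 0.8 = 0.4, 0.168 m / 0.8 = 0.21.

```bash
python3 steer.py '[{"finger_gap":1, "trans":[0.05, 0.03, -0.0063]}, {"finger_gap":1, "trans":[0.1, 0.06, -0.0125]}, {"finger_gap":1, "trans":[0.15, 0.09, -0.0125]}, {"finger_gap":1, "trans":[0.2, 0.12, -0.0125]}, {"finger_gap":1, "trans":[0.25, 0.15, -0.0125]}, {"finger_gap":1, "trans":[0.3, 0.18, -0.0125]}, {"finger_gap":1, "trans":[0.35, 0.21, -0.0125]}, {"finger_gap":1, "trans":[0.4, 0.24, -0.0125]}]'
python3 steer.py '[{"finger_gap":0.8, "trans":[0.0375, 0.0225, 0], "r":[0, 0, 0.0444]}, {"finger_gap":0.6, "trans":[0.075, 0.045, 0], "r":[0, 0, 0.0889]}, {"finger_gap":0.6, "trans":[0.1125, 0.0675, 0], "r":[0, 0, 0.1333]}, {"finger_gap":0.6, "trans":[0.15, 0.09, 0], "r":[0, 0, 0.1778]}, {"finger_gap":0.6, "trans":[0.1875, 0.1125, 0], "r":[0, 0, 0.2222]}, {"finger_gap":0.6, "trans":[0.2125, 0.1275, 0], "r":[0, 0, 0.2667]}, {"finger_gap":0.6, "trans":[0.23, 0.1375, 0], "r":[0, 0, 0.3111]}, {"finger_gap":0.6, "trans":[0.23, 0.1375, 0], "r":[0, 0, 0.3556]}]'
cat >> h.py <<'E'
def st(tgt=None,axis=(.582,.18)):
    from station import r
    s=r.sense();p=np.array(s["tcp_pos"]);R=np.array(s["ee_rot"]);F=np.array(s["wrist_force"])
    d=p[:2]-axis;a=np.degrees(np.arctan2(d[1],d[0]));t=np.array([d[1],-d[0]])/np.hypot(*d)
    print("t",round(s["time_s"],2),"p",p.round(4),"yaw y",np.degrees(np.arctan2(R[1,1],R[0,1])).round(1),"z",R[:,2].round(3),"F",F.round(1),"w",s["gripper_width"],s["gripper_force"])
    print("handle ang",a.round(1),"rad",np.hypot(*d).round(4),"resist",-(F[:2]@t).round(2),"radialF",(F[:2]@d/np.hypot(*d)).round(2),"J",np.round(s["joints"],0).tolist())
    if tgt is not None: print("tool delta",(R.T@(np.array(tgt)-p)).round(4))
    return s,p,R
E
python3 -c "
from h import *
st((.5866,.12,.141))"
```

```text
time_s: 1.0
tcp_pos: [0.455, 0.2873, 0.2326]
ee_rot: [[0.933, -0.359, 0.0], [-0.359, -0.933, 0.0], [0.0, -0.0, -1.0]]
wrist_force: [0.9, 0.4, 0.0]
gripper_width: 1.002
gripper_force: 0.0
time_s: 1.8
tcp_pos: [0.5873, 0.1184, 0.2319]
ee_rot: [[0.077, -0.997, -0.001], [-0.997, -0.077, -0.001], [0.001, 0.001, -1.0]]
wrist_force: [-1.0, 0.4, -0.9]
gripper_width: 0.599
gripper_force: 0.0
t 1.8 p [0.5873 0.1184 0.2319] yaw y -175.6 z [-0.001 -0.001 -1.   ] F [-1.   0.4 -0.9] w 0.5993498341026935 0.0
handle ang -85.1 rad 0.0619 resist -0.92 radialF -0.43 J [27.0, 19.0, -2.0, 0.0, -68.0, -22.0]
tool delta [-0.0017  0.0005  0.0909]
```

Converted, 0.09 m / 0.8 = 0.1125, -0.0015 m / 0.8 = -0.0019.

```bash
python3 steer.py '[{"finger_gap":0.6, "trans":[-0.0013, 0, 0.025]}, {"finger_gap":0.6, "trans":[-0.0019, 0, 0.05]}, {"finger_gap":0.6, "trans":[-0.0019, 0, 0.075]}, {"finger_gap":0.6, "trans":[-0.0019, 0, 0.0938]}, {"finger_gap":0.6, "trans":[-0.0019, 0, 0.1063]}, {"finger_gap":0.6, "trans":[-0.0019, 0, 0.1125]}, {"finger_gap":0.6, "trans":[-0.0019, 0, 0.1125]}]'
python3 -c "
from h import *
import station
st()
cv2.imwrite('pics/w1.png',station.r.capture('wrist')['pixels'][:,:,::-1])"
```

```text
time_s: 2.5
tcp_pos: [0.5861, 0.1216, 0.1421]
ee_rot: [[0.086, -0.996, -0.001], [-0.996, -0.086, -0.001], [0.0, 0.001, -1.0]]
wrist_force: [0.2, 0.2, 0.5]
gripper_width: 0.602
gripper_force: 0.0
t 2.5 p [0.5861 0.1216 0.1421] yaw y -175.1 z [-0.001 -0.001 -1.   ] F [0.2 0.2 0.5] w 0.6017371637819936 0.0
handle ang -86.0 rad 0.0586 resist 0.18 radialF -0.2 J [27.0, 23.0, -10.0, 0.0, -57.0, -22.0]
```

View pics/w1.png

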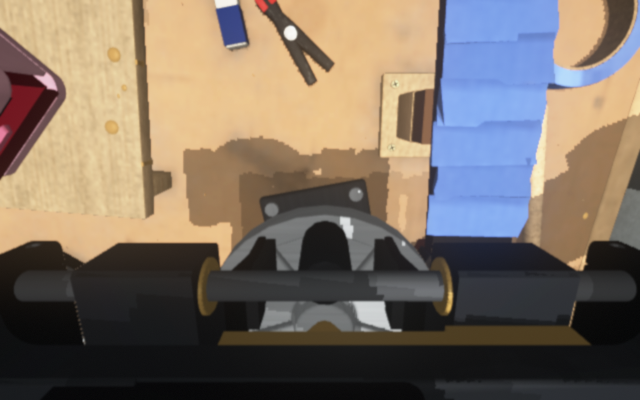

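The wrist view shows the grip centred between the open fingers at about (325,250). Next I close on it.

Converted, 0.002 m / 0.8 = 0.0025.

```bash
python3 steer.py '[{"finger_gap":0.4, "trans":[0.0025, 0, 0]}, {"finger_gap":0.2, "trans":[0.0025, 0, 0]}, {"finger_gap":0.2, "trans":[0.0025, 0, 0]}, {"finger_gap":0, "trans":[0.0025, 0, 0]}, {"finger_gap":0, "trans":[0.0025, 0, 0]}, {"finger_gap":0, "trans":[0.0025, 0, 0]}]'; python3 -c "
from h import *
st()"
```

```text
time_s: 3.15
tcp_pos: [0.5864, 0.1197, 0.1428]
ee_rot: [[0.086, -0.996, 0.0], [-0.996, -0.086, -0.0], [0.0, -0.0, -1.0]]
wrist_force: [-0.2, -0.3, 1.3]
gripper_width: 0.277
gripper_force: 30.0
t 3.15 p [0.5864 0.1197 0.1428] yaw y -175.1 z [ 0. -0. -1.] F [-0.2 -0.3  1.3] w 0.2773379820555581 30.000407262705266
handle ang -85.8 rad 0.0605 resist -0.23 radialF 0.33 J [27.0, 23.0, -10.0, 0.0, -57.0, -22.0]
```

Converted, 0.0212 m / 0.8 = 0.0265, 0.0186 m / 0.8 = 0.0233, 17.5 degrees / 180 = 0.0972.

```bash
python3 steer.py '[{"finger_gap":0, "trans":[-0.0001, 0.0034, 0], "r":[0, 0, 0.0139]}, {"finger_gap":0, "trans":[-0.0003, 0.0068, 0], "r":[0, 0, 0.0278]}, {"finger_gap":0, "trans":[-0.0006, 0.0101, 0], "r":[0, 0, 0.0417]}, {"finger_gap":0, "trans":[-0.0011, 0.0135, 0], "r":[0, 0, 0.0556]}, {"finger_gap":0, "trans":[-0.0019, 0.0168, 0], "r":[0, 0, 0.0694]}, {"finger_gap":0, "trans":[-0.0026, 0.02, 0], "r":[0, 0, 0.0833]}, {"finger_gap":0, "trans":[-0.0036, 0.0233, 0], "r":[0, 0, 0.0972]}, {"finger_gap":0, "trans":[-0.0046, 0.0265, 0], "r":[0, 0, 0.1111]}]'; python3 -c "
from h import *
st()"
```

```text
time_s: 3.95
tcp_pos: [0.5674, 0.1214, 0.1429]
ee_rot: [[-0.261, -0.965, 0.005], [-0.965, 0.261, 0.0], [-0.002, -0.005, -1.0]]
wrist_force: [7.1, -2.2, -2.7]
gripper_width: 0.275
gripper_force: 30.0
t 3.95 p [0.5674 0.1214 0.1429] yaw y 164.8 z [ 0.005  0.    -1.   ] F [ 7.1 -2.2 -2.7] w 0.2745015820549491 29.997998904436827
handle ang -104.0 rad 0.0604 resist 7.45 radialF 0.45 J [28.0, 22.0, -13.0, 0.0, -56.0, -43.0]
```

```bash
cat > s.py <<'E'
from h import st
st()
E
for i in 1; do :; done
python3 steer.py '[{"finger_gap":0, "trans":[0, 0.0028, 0], "r":[0, 0, 0.0111]}, {"finger_gap":0, "trans":[-0.0003, 0.0054, 0], "r":[0, 0, 0.0222]}, {"finger_gap":0, "trans":[-0.0004, 0.0081, 0], "r":[0, 0, 0.0333]}, {"finger_gap":0, "trans":[-0.0008, 0.0108, 0], "r":[0, 0, 0.0444]}]' >/dev/null; python3 s.py
python3 steer.py '[{"finger_gap":0, "trans":[0, 0.0028, 0], "r":[0, 0, 0.0111]}, {"finger_gap":0, "trans":[-0.0003, 0.0054, 0], "r":[0, 0, 0.0222]}, {"finger_gap":0, "trans":[-0.0004, 0.0081, 0], "r":[0, 0, 0.0333]}, {"finger_gap":0, "trans":[-0.0008, 0.0108, 0], "r":[0, 0, 0.0444]}]' >/dev/null; python3 s.py
python3 steer.py '[{"finger_gap":0, "trans":[0, 0.0028, 0], "r":[0, 0, 0.0111]}, {"finger_gap":0, "trans":[-0.0003, 0.0054, 0], "r":[0, 0, 0.0222]}, {"finger_gap":0, "trans":[-0.0004, 0.0081, 0], "r":[0, 0, 0.0333]}, {"finger_gap":0, "trans":[-0.0008, 0.0108, 0], "r":[0, 0, 0.0444]}]' >/dev/null; python3 s.py
```

```text
t 4.35 p [0.5591 0.1241 0.1429] yaw y 156.9 z [ 0.005  0.    -1.   ] F [ 6.1 -2.7 -3.2] w 0.2752555545373732 29.99842604272999
handle ang -112.3 rad 0.0604 resist 6.65 radialF 0.14 J [29.0, 21.0, -14.0, 0.0, -55.0, -52.0]
t 4.75 p [0.5514 0.128  0.1429] yaw y 148.9 z [ 0.005  0.    -1.   ] F [ 6.6 -3.  -2.6] w 0.27465893174183875 29.998381353216246
handle ang -120.5 rad 0.0603 resist 7.17 radialF -0.76 J [30.0, 20.0, -15.0, 0.0, -55.0, -61.0]
t 5.15 p [0.5443 0.133  0.1428] yaw y 140.9 z [ 0.005  0.    -1.   ] F [ 6.2 -2.6 -2.9] w 0.2742502553838732 29.998316994169727
handle ang -128.7 rad 0.0602 resist 6.48 radialF -1.84 J [30.0, 20.0, -15.0, 0.0, -55.0, -70.0]
```

Converted, 0.0086 m / 0.8 = 0.0108, 0.0065 m / 0.8 = 0.0081, 8 degrees / 180 = 0.0444.

```bash
python3 steer.py '[{"finger_gap":0, "trans":[0, 0.0028, 0], "r":[0, 0, 0.0111]}, {"finger_gap":0, "trans":[-0.0003, 0.0054, 0], "r":[0, 0, 0.0222]}, {"finger_gap":0, "trans":[-0.0004, 0.0081, 0], "r":[0, 0, 0.0333]}, {"finger_gap":0, "trans":[-0.0008, 0.0108, 0], "r":[0, 0, 0.0444]}]' >/dev/null; python3 s.py
python3 steer.py '[{"finger_gap":0, "trans":[0, 0.0028, 0], "r":[0, 0, 0.0111]}, {"finger_gap":0, "trans":[-0.0003, 0.0054, 0], "r":[0, 0, 0.0222]}, {"finger_gap":0, "trans":[-0.0004, 0.0081, 0], "r":[0, 0, 0.0333]}, {"finger_gap":0, "trans":[-0.0008, 0.0108, 0], "r":[0, 0, 0.0444]}]' >/dev/null; python3 s.py
```

```text
t 5.55 p [0.5381 0.139  0.1429] yaw y 132.9 z [ 0.005  0.    -1.   ] F [ 6.2 -2.4 -3.5] w 0.2727565412160273 29.998352117836475
handle ang -136.9 rad 0.06 resist 5.98 radialF -2.94 J [31.0, 19.0, -16.0, 0.0, -54.0, -78.0]
t 5.95 p [0.5329 0.1457 0.1429] yaw y 124.9 z [ 0.005  0.    -1.   ] F [ 7.  -3.7 -4.2] w 0.27560976491295797 29.998300530714914
handle ang -145.1 rad 0.0599 resist 7.05 radialF -3.67 J [32.0, 19.0, -17.0, 0.0, -54.0, -87.0]
```

Converted, 0.0086 m / 0.8 = 0.0108, 0.0065 m / 0.8 = 0.0081, 8 degrees / 180 = 0.0444.

```bash
python3 steer.py '[{"finger_gap":0, "trans":[0, 0.0028, 0], "r":[0, 0, 0.0111]}, {"finger_gap":0, "trans":[-0.0003, 0.0054, 0], "r":[0, 0, 0.0222]}, {"finger_gap":0, "trans":[-0.0004, 0.0081, 0], "r":[0, 0, 0.0333]}, {"finger_gap":0, "trans":[-0.0008, 0.0108, 0], "r":[0, 0, 0.0444]}]' >/dev/null; python3 s.py
python3 steer.py '[{"finger_gap":0, "trans":[0, 0.0028, 0], "r":[0, 0, 0.0111]}, {"finger_gap":0, "trans":[-0.0003, 0.0054, 0], "r":[0, 0, 0.0222]}, {"finger_gap":0, "trans":[-0.0004, 0.0081, 0], "r":[0, 0, 0.0333]}, {"finger_gap":0, "trans":[-0.0008, 0.0108, 0], "r":[0, 0, 0.0444]}]' >/dev/null; python3 s.py
```

```text
t 6.35 p [0.5287 0.1531 0.1429] yaw y 116.9 z [ 0.005  0.    -1.   ] F [ 7.2 -3.4 -5.1] w 0.2720226222508804 29.998233342776075
handle ang -153.3 rad 0.0597 resist 6.27 radialF -4.91 J [33.0, 19.0, -17.0, 0.0, -54.0, -96.0]
t 6.75 p [0.5256 0.161  0.1429] yaw y 108.9 z [ 0.006  0.    -1.   ] F [ 9.  -4.2 -4.3] w 0.2742062654493209 29.998151895124465
handle ang -161.4 rad 0.0595 resist 6.88 radialF -7.15 J [34.0, 19.0, -17.0, 0.0, -54.0, -105.0]
```

Converted, 0.0086 m / 0.8 = 0.0108, -0.001 m / 0.8 = -0.0013, 8 degrees / 180 = 0.0444.

```bash
python3 steer.py '[{"finger_gap":0, "trans":[-0.0004, 0.0028, 0], "r":[0, 0, 0.0111]}, {"finger_gap":0, "trans":[-0.0009, 0.0054, 0], "r":[0, 0, 0.0222]}, {"finger_gap":0, "trans":[-0.0013, 0.0081, 0], "r":[0, 0, 0.0333]}, {"finger_gap":0, "trans":[-0.002, 0.0108, 0], "r":[0, 0, 0.0444]}]' >/dev/null; python3 s.py
python3 steer.py '[{"finger_gap":0, "trans":[0, 0.0028, 0], "r":[0, 0, 0.0111]}, {"finger_gap":0, "trans":[-0.0003, 0.0054, 0], "r":[0, 0, 0.0222]}]' >/dev/null; python3 s.py
```

```text
t 7.15 p [0.5237 0.169  0.1428] yaw y 100.9 z [ 0.004 -0.001 -1.   ] F [ 7.3 -5.4 -2.9] w 0.26884732291216046 29.998419700423256
handle ang -169.3 rad 0.0593 resist 6.64 radialF -6.16 J [35.0, 19.0, -17.0, 0.0, -54.0, -114.0]
t 7.35 p [0.5231 0.1731 0.1429] yaw y 96.9 z [ 0.004 -0.001 -1.   ] F [ 8.3 -6.7 -2.8] w 0.27427256580164805 29.99828640022315
handle ang -173.4 rad 0.0593 resist 7.58 radialF -7.45 J [35.0, 19.0, -17.0, 0.0, -54.0, -119.0]
```

Converted, 0.0043 m / 0.8 = 0.0054, 0.0022 m / 0.8 = 0.0028, 4 degrees / 180 = 0.0222.

```bash
python3 steer.py '[{"finger_gap":0, "trans":[-0.0004, 0.0028, 0], "r":[0, 0, 0.0111]}, {"finger_gap":0, "trans":[-0.0009, 0.0054, 0], "r":[0, 0, 0.0222]}]' >/dev/null; python3 s.py
python3 steer.py '[{"finger_gap":0, "trans":[-0.0004, 0.0028, 0], "r":[0, 0, 0.0111]}, {"finger_gap":0, "trans":[-0.0009, 0.0054, 0], "r":[0, 0, 0.0222]}]' >/dev/null; python3 s.py
python3 steer.py '[{"finger_gap":0, "trans":[-0.0003, 0.0028, 0], "r":[0, 0, 0.0111]}, {"finger_gap":0, "trans":[-0.0005, 0.0054, 0], "r":[0, 0, 0.0222]}]' >/dev/null; python3 s.py
```

```text
t 7.55 p [0.5229 0.1772 0.1428] yaw y 92.9 z [ 0.003 -0.002 -1.   ] F [ 6.4 -5.8 -2.5] w 0.2698158224992678 29.998615690274164
handle ang -177.3 rad 0.0591 resist 6.09 radialF -6.1 J [36.0, 19.0, -17.0, 0.0, -54.0, -123.0]
t 7.75 p [0.523  0.1812 0.1428] yaw y 88.9 z [ 0.002 -0.003 -1.   ] F [ 5.1 -6.6 -2.2] w 0.26867207237837204 29.998758262954652
handle ang 178.8 rad 0.059 resist 6.49 radialF -5.27 J [36.0, 19.0, -16.0, 0.0, -54.0, -127.0]
t 7.95 p [0.5233 0.1847 0.1428] yaw y 84.9 z [ 0.002 -0.004 -1.   ] F [  6.6 -11.   -0.3] w 0.2745470452401723 29.998822503257543
handle ang 175.4 rad 0.0589 resist 10.48 radialF -7.46 J [36.0, 19.0, -16.0, 0.0, -55.0, -132.0]
```

Converted, 0.0043 m / 0.8 = 0.0054, -0.0006 m / 0.8 = -0.0008, 2 degrees / 180 = 0.0111.

```bash
python3 steer.py '[{"finger_gap":0, "trans":[-0.0004, 0.0028, 0], "r":[0, 0, 0.0056]}, {"finger_gap":0, "trans":[-0.0008, 0.0054, 0], "r":[0, 0, 0.0111]}]' >/dev/null; python3 s.py
python3 steer.py '[{"finger_gap":0, "trans":[-0.0004, 0.0028, 0], "r":[0, 0, 0.0056]}, {"finger_gap":0, "trans":[-0.0009, 0.0054, 0], "r":[0, 0, 0.0111]}]' >/dev/null; python3 s.py
python3 steer.py '[{"finger_gap":0, "trans":[-0.0005, 0.0028, 0], "r":[0, 0, 0.0056]}, {"finger_gap":0, "trans":[-0.001, 0.0054, 0], "r":[0, 0, 0.0111]}]' >/dev/null; python3 s.py
```

```text
t 8.15 p [0.5236 0.1877 0.1428] yaw y 82.9 z [-0.    -0.006 -1.   ] F [  5.5 -12.    1.3] w 0.2702119397953228 29.999605690827593
handle ang 172.4 rad 0.0589 resist 11.16 radialF -6.98 J [37.0, 20.0, -16.0, 0.0, -55.0, -134.0]
t 8.35 p [0.5242 0.1908 0.1428] yaw y 80.9 z [-0.002 -0.008 -1.   ] F [  4.  -14.8   1.4] w 0.2681824594873221 29.999722646316513
handle ang 169.4 rad 0.0588 resist 13.86 radialF -6.68 J [37.0, 20.0, -16.0, 0.0, -55.0, -136.0]
t 8.55 p [0.525  0.194  0.1428] yaw y 78.9 z [-0.004 -0.01  -1.   ] F [  2.7 -16.3   4. ] w 0.2714111210800507 30.00002631742973
handle ang 166.2 rad 0.0587 resist 15.17 radialF -6.52 J [37.0, 20.0, -15.0, 0.0, -55.0, -138.0]
```

Converted, 0.0043 m / 0.8 = 0.0054, 0.0022 m / 0.8 = 0.0028, 2 degrees / 180 = 0.0111.

```bash
python3 steer.py '[{"finger_gap":0, "trans":[-0.0005, 0.0028, 0], "r":[0, 0, 0.0056]}, {"finger_gap":0, "trans":[-0.0011, 0.0054, 0], "r":[0, 0, 0.0111]}]' >/dev/null; python3 s.py
python3 steer.py '[{"finger_gap":0, "trans":[-0.0006, 0.0028, 0], "r":[0, 0, 0.0056]}, {"finger_gap":0, "trans":[-0.0013, 0.0054, 0], "r":[0, 0, 0.0111]}]' >/dev/null; python3 s.py
```

```text
t 8.75 p [0.526  0.1973 0.1427] yaw y 76.9 z [-0.006 -0.011 -1.   ] F [  1.  -17.2   5.8] w 0.26932181325442195 30.00016582547687
handle ang 162.8 rad 0.0586 resist 16.14 radialF -6.07 J [37.0, 20.0, -15.0, 0.0, -56.0, -141.0]
t 8.95 p [0.5273 0.2008 0.1427] yaw y 74.8 z [-0.007 -0.012 -1.   ] F [ -0.4 -17.8   6.2] w 0.2711671282993597 30.000263387337327
handle ang 159.1 rad 0.0585 resist 16.77 radialF -5.97 J [37.0, 21.0, -14.0, 0.0, -56.0, -143.0]
```

Converted, 0.0042 m / 0.8 = 0.0053, 0.0021 m / 0.8 = 0.0026, 2 degrees / 180 = 0.0111.

```bash
python3 steer.py '[{"finger_gap":0, "trans":[-0.0006, 0.0026, 0], "r":[0, 0, 0.0056]}, {"finger_gap":0, "trans":[-0.0013, 0.0053, 0], "r":[0, 0, 0.0111]}]' >/dev/null; python3 s.py
```

```text
t 9.15 p [0.529  0.2045 0.1427] yaw y 72.8 z [-0.008 -0.012 -1.   ] F [ -1.  -16.9   6.8] w 0.2739509188405791 30.000225979601964
handle ang 155.2 rad 0.0584 resist 15.78 radialF -6.23 J [38.0, 21.0, -14.0, 0.0, -56.0, -145.0]
```

Converted, 0.0042 m / 0.8 = 0.0053, 0.0021 m / 0.8 = 0.0026, 2 degrees / 180 = 0.0111.

```bash
python3 steer.py '[{"finger_gap":0, "trans":[-0.0006, 0.0026, 0], "r":[0, 0, 0.0056]}, {"finger_gap":0, "trans":[-0.0014, 0.0053, 0], "r":[0, 0, 0.0111]}]' >/dev/null; python3 s.py
python3 steer.py '[{"finger_gap":0, "trans":[-0.0008, 0.0026, 0], "r":[0, 0, 0.0056]}, {"finger_gap":0, "trans":[-0.0015, 0.0053, 0], "r":[0, 0, 0.0111]}]' >/dev/null; python3 s.py
```

```text
t 9.35 p [0.5312 0.2085 0.1427] yaw y 70.8 z [-0.008 -0.012 -1.   ] F [ -1.7 -14.9   6.2] w 0.276204965640255 30.000294976634905
handle ang 150.7 rad 0.0582 resist 13.86 radialF -5.79 J [38.0, 21.0, -13.0, 0.0, -56.0, -147.0]
t 9.55 p [0.534  0.2127 0.1427] yaw y 68.8 z [-0.007 -0.011 -1.   ] F [ -1.9 -13.5   6.6] w 0.2736031534999591 30.00021946267225
handle ang 145.7 rad 0.0581 resist 12.19 radialF -6.02 J [38.0, 21.0, -13.0, 0.0, -56.0, -149.0]
```

Converted, 0.0042 m / 0.8 = 0.0053, 0.0021 m / 0.8 = 0.0026, 2 degrees / 180 = 0.0111.

```bash
python3 steer.py '[{"finger_gap":0, "trans":[-0.0008, 0.0026, 0], "r":[0, 0, 0.0056]}, {"finger_gap":0, "trans":[-0.0015, 0.0053, 0], "r":[0, 0, 0.0111]}]' >/dev/null; python3 s.py
```

```text
t 9.75 p [0.5374 0.2171 0.1428] yaw y 66.8 z [-0.005 -0.009 -1.   ] F [  0.2 -11.3   4.3] w 0.27304392070598643 30.000183291267604
handle ang 140.3 rad 0.058 resist 8.53 radialF -7.37 J [38.0, 22.0, -12.0, 0.0, -56.0, -151.0]
```

Converted, 0.0016 m / 0.8 = 0.002, -0.0006 m / 0.8 = -0.0008.

```bash
python3 steer.py '[{"finger_gap":0, "trans":[-0.0008, 0.002, 0]}, {"finger_gap":0, "trans":[-0.0008, 0.002, 0]}]' >/dev/null; python3 s.py
python3 steer.py '[{"finger_gap":0, "trans":[-0.0008, 0.0018, 0]}, {"finger_gap":0, "trans":[-0.0008, 0.0018, 0]}]' >/dev/null; python3 s.py
```

```text
t 9.95 p [0.5398 0.2198 0.1428] yaw y 66.9 z [-0.002 -0.006 -1.   ] F [ 2.3 -9.8  1.2] w 0.2743047254266178 30.000238409265876
handle ang 136.7 rad 0.058 resist 5.52 radialF -8.37 J [38.0, 22.0, -12.0, 0.0, -56.0, -151.0]
t 10.15 p [0.5411 0.2211 0.1428] yaw y 66.9 z [-0.001 -0.006 -1.   ] F [ 2.7 -8.   1.6] w 0.2753195624591851 30.000231162412092
handle ang 134.9 rad 0.058 resist 3.72 radialF -7.62 J [38.0, 22.0, -12.0, 0.0, -56.0, -151.0]
```

Converted, 0.001 m / 0.8 = 0.0013, -0.0009 m / 0.8 = -0.0011.

```bash
python3 steer.py '[{"finger_gap":0, "trans":[-0.0011, 0.0013, 0]}]' >/dev/null; python3 s.py
python3 steer.py '[{"finger_gap":0}]' >/dev/null; python3 s.py
```

```text
t 10.25 p [0.5418 0.2217 0.1428] yaw y 66.9 z [-0.002 -0.005 -1.   ] F [ 0.7 -7.3  3.3] w 0.2752113895474384 30.000440779840574
handle ang 133.9 rad 0.0579 resist 4.56 radialF -5.69 J [38.0, 22.0, -12.0, 0.0, -56.0, -151.0]
t 10.35 p [0.5423 0.2222 0.1428] yaw y 66.9 z [-0.001 -0.005 -1.   ] F [ 1.7 -7.8  0.7] w 0.2694198438776759 30.000261256936938
handle ang 133.3 rad 0.0579 resist 4.09 radialF -6.87 J [38.0, 22.0, -12.0, 0.0, -56.0, -151.0]
```

Converted, 0.0008 m / 0.8 = 0.001, -0.0007 m / 0.8 = -0.0009.

```bash
python3 steer.py '[{"finger_gap":0, "trans":[-0.0009, 0.001, 0]}, {"finger_gap":0, "trans":[-0.0009, 0.001, 0]}]' >/dev/null; python3 s.py
python3 steer.py '[{"finger_gap":0, "trans":[-0.0008, -0.0004, 0]}, {"finger_gap":0, "trans":[-0.0008, -0.0004, 0]}]' >/dev/null; python3 s.py
```

```text
t 10.55 p [0.5432 0.223  0.1428] yaw y 66.9 z [-0.001 -0.004 -1.   ] F [ 1.7 -6.6  2.1] w 0.27242459522436613 30.00033600605093
handle ang 132.1 rad 0.0579 resist 3.21 radialF -6.02 J [38.0, 22.0, -11.0, 0.0, -56.0, -151.0]
t 10.75 p [0.5436 0.2234 0.1428] yaw y 66.9 z [-0.001 -0.003 -1.   ] F [ 1.1 -5.9  0.9] w 0.2733925458736156 30.000541547778994
handle ang 131.5 rad 0.0579 resist 3.09 radialF -5.1 J [38.0, 22.0, -11.0, 0.0, -56.0, -151.0]
```

```bash
python3 steer.py '[{"finger_gap":0, "trans":[-0.0005, -0.001, 0]}, {"finger_gap":0, "trans":[-0.0005, -0.001, 0]}]' >/dev/null; python3 s.py
```

```text
t 10.95 p [0.5437 0.2234 0.1428] yaw y 66.9 z [-0.    -0.001 -1.   ] F [ 1.  -5.   2.3] w 0.27267838670109557 30.000631670700386
handle ang 131.4 rad 0.0579 resist 2.61 radialF -4.42 J [38.0, 22.0, -11.0, 0.0, -56.0, -151.0]
```

Converted, -0.0012 m / 0.8 = -0.0015, -0.0008 m / 0.8 = -0.001.

```bash
python3 steer.py '[{"finger_gap":0, "trans":[-0.001, -0.0015, 0]}, {"finger_gap":0, "trans":[-0.001, -0.0015, 0]}]' >/dev/null; python3 s.py
```

```text
t 11.15 p [0.5437 0.2233 0.1428] yaw y 66.9 z [ 0.     0.001 -1.   ] F [-1.8 -1.   4. ] w 0.2740295260660912 30.000715688802302
handle ang 131.5 rad 0.0578 resist 1.98 radialF 0.41 J [38.0, 22.0, -11.0, -0.0, -56.0, -151.0]
```

Converted, -0.09 m / 0.8 = -0.1125, -0.08 m / 0.8 = -0.1.

```bash
python3 steer.py '[{"finger_gap":0.5}, {"finger_gap":0.55}, {"finger_gap":0.55}, {"finger_gap":0.55}]' >/dev/null; python3 s.py
python3 steer.py '[{"finger_gap":0.55, "trans":[0, 0, -0.025]}, {"finger_gap":0.55, "trans":[0, 0, -0.05]}, {"finger_gap":0.55, "trans":[0, 0, -0.075]}, {"finger_gap":0.55, "trans":[0, 0, -0.1]}, {"finger_gap":0.3, "trans":[0, 0, -0.1125]}, {"finger_gap":0, "trans":[0, 0, -0.1125]}, {"finger_gap":0, "trans":[0, 0, -0.1125]}]' >/dev/null; python3 s.py
python3 - <<'E'
from station import r
from h import *
c=r.capture("side");cv2.imwrite("pics/s2.png",cv2.resize(c["pixels"][120:240,220:400,::-1],None,fx=4,fy=4))
P=pts(c);m=np.zeros((400,640),bool);m[140:235,255:345]=1
hsv=cv2.cvtColor(c["pixels"],cv2.COLOR_RGB2HSV)
t=m&(P[...,2]>.174)&(P[...,2]<.19)&(hsv[...,2]<80)
print(t.sum(),P[t].mean(0).round(4),P[t].min(0).round(4),P[t].max(0).round(4))
d=P[t].mean(0)-[.582,.18,0];print(np.degrees(np.arctan2(d[1],d[0])),np.hypot(*d[:2]))
E
```

```text
t 11.55 p [0.5439 0.2229 0.1422] yaw y 66.9 z [-0.  0. -1.] F [-0.2  0.8  0. ] w 0.5182125458745458 0.0
handle ang 131.7 rad 0.0574 resist -0.4 radialF 0.7 J [38.0, 22.0, -11.0, -0.0, -56.0, -151.0]
t 12.25 p [0.5434 0.2225 0.2316] yaw y 66.9 z [-0.001 -0.    -1.   ] F [-0.1  1.2 -0.1] w 0.35956246027437844 0.0
handle ang 132.2 rad 0.0574 resist -0.71 radialF 0.91 J [38.0, 18.0, -4.0, -0.0, -68.0, -151.0]
68 [0.5409 0.2276 0.1811] [0.5298 0.2165 0.175 ] [0.5505 0.2374 0.1856]
130.85033743637467 0.06288811675546595
```

View pics/s2.png

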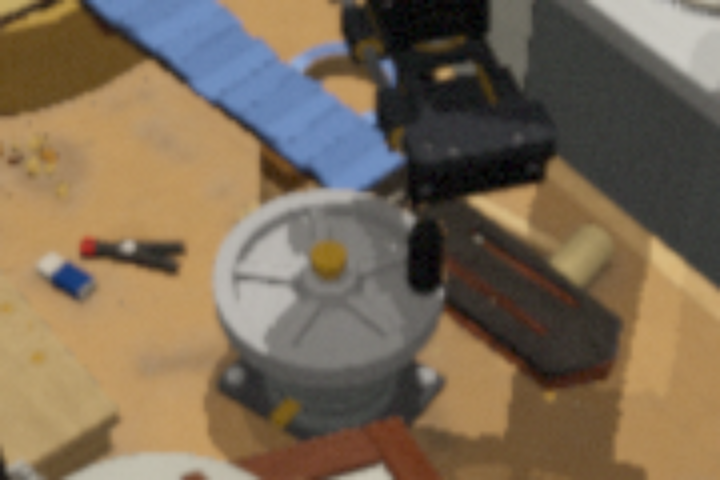

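The wheel held at release: the grip is at (425,257) in the crop, bearing 130.9°, with the plunger at (328,262) still out. Next I shut the fingers and move over the plunger.

```bash
python3 -c "
from h import *
st((.582,.18,.150))"
```

```text
t 12.3 p [0.5433 0.2223 0.2312] yaw y 66.9 z [-0.002 -0.001 -1.   ] F [ 0.3 -0.5 -0.7] w 0.3131801199990111 0.0
handle ang 132.4 rad 0.0574 resist 0.11 radialF -0.59 J [38.0, 18.0, -4.0, -0.0, -68.0, -151.0]
tool delta [-0.0524 -0.0236  0.0811]
```

Converted, 0.076 m / 0.8 = 0.095, 0.07 m / 0.8 = 0.0875.

```bash
python3 steer.py '[{"finger_gap":0, "trans":[-0.025, -0.0113, 0]}, {"finger_gap":0, "trans":[-0.05, -0.0225, 0]}, {"finger_gap":0, "trans":[-0.065, -0.0295, 0]}, {"finger_gap":0, "trans":[-0.065, -0.0295, 0.025]}, {"finger_gap":0, "trans":[-0.065, -0.0295, 0.05]}, {"finger_gap":0, "trans":[-0.065, -0.0295, 0.075]}, {"finger_gap":0, "trans":[-0.065, -0.0295, 0.0875]}, {"finger_gap":0, "trans":[-0.065, -0.0295, 0.095]}]' ; python3 -c "
from h import *
st((.582,.18,.146))"
```

```text
time_s: 13.1
tcp_pos: [0.582, 0.1802, 0.1551]
ee_rot: [[-0.92, 0.392, -0.002], [0.392, 0.92, -0.001], [0.001, -0.002, -1.0]]
wrist_force: [0.4, 0.2, -0.1]
gripper_width: -0.001
gripper_force: 0.0
t 13.1 p [0.582  0.1802 0.1551] yaw y 66.9 z [-0.002 -0.001 -1.   ] F [ 0.4  0.2 -0.1] w -0.00098491109924398 0.0
handle ang 95.4 rad 0.0002 resist -0.45 radialF 0.15 J [32.0, 24.0, -7.0, -0.0, -59.0, -145.0]
tool delta [-0.0001 -0.0002  0.0091]
```

Converted, 0.012 m / 0.8 = 0.015, 0.011 m / 0.8 = 0.0138.

```bash
python3 steer.py '[{"finger_gap":0, "trans":[0, 0, 0.0025]}, {"finger_gap":0, "trans":[0, 0, 0.005]}, {"finger_gap":0, "trans":[0, 0, 0.0075]}, {"finger_gap":0, "trans":[0, 0, 0.01]}, {"finger_gap":0, "trans":[0, 0, 0.0113]}, {"finger_gap":0, "trans":[0, 0, 0.0125]}, {"finger_gap":0, "trans":[0, 0, 0.0138]}, {"finger_gap":0, "trans":[0, 0, 0.015]}]' | sed -n '2p;4p'
python3 steer.py '[{"finger_gap":0, "trans":[0, 0, 0.0013]}, {"finger_gap":0, "trans":[0, 0, 0.0025]}]' | sed -n '2p;4p'
```

```text
tcp_pos: [0.5826, 0.1806, 0.1453]
wrist_force: [-1.4, 0.1, 4.1]
tcp_pos: [0.5826, 0.1806, 0.1429]
wrist_force: [-1.5, -0.3, 3.9]
```

Converted, 0.002 m / 0.8 = 0.0025, 0.001 m / 0.8 = 0.0013.

```bash
python3 steer.py '[{"finger_gap":0, "trans":[0, 0, 0.0013]}, {"finger_gap":0, "trans":[0, 0, 0.0025]}]' | sed -n '2p;4p'
python3 steer.py '[{"finger_gap":0, "trans":[0, 0, 0.0013]}, {"finger_gap":0, "trans":[0, 0, 0.0019]}]' | sed -n '2p;4p'
python3 steer.py '[{"finger_gap":0, "trans":[0, 0, 0.0006]}, {"finger_gap":0, "trans":[0, 0, 0.001]}]' | sed -n '2p;4p'
```

```text
tcp_pos: [0.5826, 0.1806, 0.1406]
wrist_force: [-1.4, -0.2, 3.6]
tcp_pos: [0.5826, 0.1806, 0.1394]
wrist_force: [-2.5, 0.3, 6.7]
tcp_pos: [0.5826, 0.1806, 0.1394]
wrist_force: [-3.9, -0.7, 9.5]
```

Converted, 0.0004 m / 0.8 = 0.0005.

```bash
python3 steer.py '[{"finger_gap":0, "trans":[0, 0, 0.0005]}, {"finger_gap":0, "trans":[0, 0, 0.0005]}]' | sed -n '2p;4p'
python3 steer.py '[{"finger_gap":0, "trans":[0, 0, -0.0063]}, {"finger_gap":0, "trans":[0, 0, -0.025]}, {"finger_gap":0, "trans":[0, 0, -0.05]}, {"finger_gap":0, "trans":[0, 0, -0.0875]}, {"finger_gap":0, "trans":[0, 0, -0.1375]}, {"finger_gap":0, "trans":[0, 0, -0.1375]}]' | sed -n '2p;4p'
python3 - <<'E'
from station import r
from h import *
c=r.capture("side");cv2.imwrite("pics/s3.png",cv2.resize(c["pixels"][120:240,220:400,::-1],None,fx=4,fy=4))
P=pts(c);m=np.zeros((400,640),bool);m[140:235,255:345]=1
hsv=cv2.cvtColor(c["pixels"],cv2.COLOR_RGB2HSV)
t=m&(P[...,2]>.174)&(P[...,2]<.19)&(hsv[...,2]<80)
print(t.sum(),P[t].mean(0).round(4))
d=P[t].mean(0)-[.582,.18,0];print(np.degrees(np.arctan2(d[1],d[0])),np.hypot(*d[:2]))
br=m&(hsv[...,0]>15)&(hsv[...,0]<35)&(hsv[...,1]>120)&(P[...,2]>.125)
print(br.sum(),np.median(P[br],0),P[br].max(0))
E
```

```text
tcp_pos: [0.5826, 0.1806, 0.1394]
wrist_force: [-3.9, 0.2, 8.9]
tcp_pos: [0.5855, 0.1815, 0.2536]
wrist_force: [0.9, 0.9, 0.5]
65 [0.5405 0.2276 0.181 ]
131.05509607450696 0.06315714120043986
94 [0.58512988 0.18793754 0.14110683] [0.96947448 0.69429885 0.8988984 ]
```

View pics/s3.png

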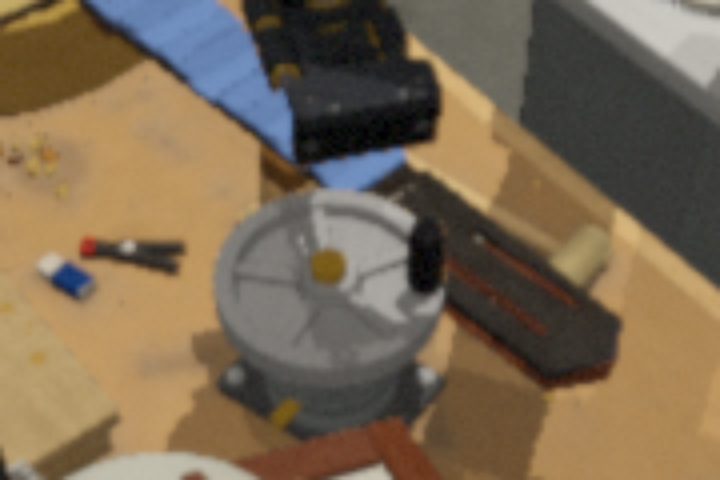

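The plunger now sits flush at (328,267). The grip hasn't moved from (425,257), and the clamp is where it was.

```bash
python3 -c "
from station import r
print(r.finish_job())"
```

```text
the job is handed in; nothing more can be done
None
```

I turned the flywheel clockwise to an estimated 5° past top dead centre and let go. It stayed there, and I then pushed the lock plunger to its stop at about 9 N; the job is handed in, with no verdict returned.

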